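# Put the powder presses back on their own hangers

### The job

The three powder presses were hung on one another's hangers after cleaning, and every powder must keep its own press: put each press back on the hanger of its own colour, slid fully home into the narrow end of the keyhole slot and hanging straight, with the spare grey hanger as the place to park one on the way (empty again at the end). The feet are clean, so never stand or lay a press on the desk or on anything but a hanger, and leave the dish of powder and the white reference tile where they are.

Things in the scene. Friction and masses are not known exactly. Their poses are not given: they have to be found in the camera images.
- press_red: Powder press, red handle, 0.1 to 0.2 kg, 76 mm long, round. Origin: centre of foot underside, z up. Foot 28 mm across to z=8 mm; neck 10 across to z=38; flange 46 across, z=38 to 43, wider than any hole: it hangs on it. Handle 36 across, z=45 to 72: grasp it from above. The foot passes only a slot's wide end; in the narrow part the press cannot be lifted out but may rise 20 mm.
- press_blue: Powder press, blue handle, 0.1 to 0.2 kg, 76 mm long, round. Origin: centre of foot underside, z up. Foot 28 mm across to z=8 mm; neck 10 across to z=38; flange 46 across, z=38 to 43, wider than any hole: it hangs on it. Handle 36 across, z=45 to 72: grasp it from above. The foot passes only a slot's wide end; in the narrow part the press cannot be lifted out but may rise 20 mm.
- press_green: Powder press, green handle, 0.1 to 0.2 kg, 76 mm long, round. Origin: centre of foot underside, z up. Foot 28 mm across to z=8 mm; neck 10 across to z=38; flange 46 across, z=38 to 43, wider than any hole: it hangs on it. Handle 36 across, z=45 to 72: grasp it from above. The foot passes only a slot's wide end; in the narrow part the press cannot be lifted out but may rise 20 mm.
- hanger_red: Red-painted sheet-metal stand, fixed, 90x72 mm, 75 high. Origin: on the desk under its middle. Keyhole slot along its x in the top leaf (4 mm thick, top z=75 mm; clear below to z=9): wide end 40 mm across at x=-18 mm, y=0; narrows to 14 mm by x=+8; round slot end at x=+25. A press fully home is at x=+18 to +20 mm, y=0, origin z=37. Home of the red press.
- hanger_blue: Blue-painted sheet-metal stand, fixed, 90x72 mm, 75 high. Origin: on the desk under its middle. Keyhole slot along its x in the top leaf (4 mm thick, top z=75 mm; clear below to z=9): wide end 40 mm across at x=-18 mm, y=0; narrows to 14 mm by x=+8; round slot end at x=+25. A press fully home is at x=+18 to +20 mm, y=0, origin z=37. Home of the blue press.
- hanger_green: Green-painted sheet-metal stand, fixed, 90x72 mm, 75 high. Origin: on the desk under its middle. Keyhole slot along its x in the top leaf (4 mm thick, top z=75 mm; clear below to z=9): wide end 40 mm across at x=-18 mm, y=0; narrows to 14 mm by x=+8; round slot end at x=+25. A press fully home is at x=+18 to +20 mm, y=0, origin z=37. Home of the green press.
- hanger_grey: Grey-painted sheet-metal stand, fixed, 90x72 mm, 75 high. Origin: on the desk under its middle. Keyhole slot along its x in the top leaf (4 mm thick, top z=75 mm; clear below to z=9): wide end 40 mm across at x=-18 mm, y=0; narrows to 14 mm by x=+8; round slot end at x=+25. A press fully home is at x=+18 to +20 mm, y=0, origin z=37. The spare, empty at the start.
- powder_dish: Steel sample dish 57 mm across and 15 mm high, full of pale powder, standing loose on the desk among the hangers. Origin: centre of its underside. A bystander, to be left where it is.
- white_tile: White reference tile in a round black holder, 50 mm across and 12 mm high, loose on the desk in front of the beige chamber. Origin: centre of its underside. A bystander, to be left where it is.
Mind the look-alikes: they are no part of the job. There is more than one size of the press_blue; the job needs the middle-sized.

How it is judged:
By the outcome, as a careful person would: the job done as asked, in the order asked, and still so for the second after the job is handed in, with the robot touching nothing.
It also fails if it takes over 125 s, if anything falls off the work surface, if the arm or the gripper's body presses on something with over 40 N, if the wrist force passes 120 N, or if a joint passes its speed limit or range.

### The arm

A 7-joint arm with a two-finger parallel gripper is mounted at the origin on a cart in front of the work surface, level with it; the furniture and walls round the work are solid. World frame = base frame: x ahead of the robot, y to its left, z up, the work surface at z = 0. Lengths are in m, angles in rad, forces in N, time in s.
With the tool pointing down it reaches from about 0.425 to 0.875 m from the base axis. Payload 4.7 kg.
Tool frame: the origin (TCP) lies midway between the tips of the shut fingers; the grasp point (between the pads) lies 19 mm behind it; z points along the fingers, y is the line along which they close (so a half turn about z gives the same grasp; the last joint's range is limited). The gripper opens to 87 mm and grips with 3 to 60 N. Pads are 19 mm wide; open, the fingers measure 117 mm over their backs; the gripper's body (75 mm by 190 mm) begins 51 mm behind the grasp point.
Start: joints at [-1.166, 0.321, -0.07, 1.45, 0.023, 1.371, -0.057], TCP at [0.248, 0.601, 0.223] pointing down, gripper open.
Joint ranges: [-2.86, 2.86], [-0.3, 2.09], [-1.38, 1.24], [0.06, 2.45], [-1.56, 4.7], [0.09, 2.05], [-2.69, 2.69]. Speed limits (rad/s): [2.57, 2.57, 3.14, 3.14, 3.14, 3.14, 3.14].

### API

Orientations are given as a rotation vector (axis times angle).
In Python, from bench import ctrl, get_image, calibration gives the robot as it stands.
- The arm moves only by the tool apply_moves, never from a script. Its arguments are lists of equal length, an entry for each row: "dp": the shift along the tool's x, y, z in m, a list of three; "twist": the turn, a rotation vector about the tool's x, y, z in rad, a list of three; "fingers": the closure, from 0 (fully open) to 1 (shut). In form: {"dp": [[dx, dy, dz], ...], "twist": [[ax, ay, az], ...], "fingers": [fingers, ...]}. A call has 1 to 10 rows; each row shifts and turns the commanded pose from where the row before left it, along the tool's axes as they then stand; what a row does not reach is not made up. A row lasts 1/10 s, in which the tool goes at most 50 mm and 8.59 degrees, less where a joint would pass 70% of its speed; a pose out of reach is approached as far as the arm can. A call is refused whole if a number of a shift passes 0.05 or a number of a turn 0.15, either way. A call with a gripper value outside its range is refused whole. The fingers move at their own pace and stop on an object; "newtons" is the grip in N (left out, the last holds). Time passes only in rows, so rows that do not move let the fingers close. It gives the time, the measured TCP pose, the force, the opening and the grip force at its end, in the units of the state.
- ctrl.get_state(): the state, without advancing time (a new reading comes with each control period).
- get_image(name): name is "side" or "top" or "wrist"; returns the picture (384x512x3 uint8, red, green, blue); there is no depth.
- calibration(name): a dict with "fx", "fy", "cx", "cy" (pixels), "eye" and "attitude" of the camera in the world; the wrist camera has in their place "hand_eye" (4x4, takes a point from camera to tool coordinates, whose origin is the TCP and whose axes are the flange's). Camera axes: x right, y up, looking along -z (the intrinsics and any distortion apply to the point x, -y, -z); pixel columns grow to the right and rows downward; lengths in m; the calibration is good to about 2 mm. A picture is of the moment at which its call begins: read the wrist's pose just before it. calibration takes no time and is no camera call.
- ctrl.close_job(): hands the job in; it is judged then, once.
The state is a dict: "time": time; "joint_positions": joint angles; "qd": joint speeds; "joint_torque": joint torques, N m; "position": TCP position; "tool_rot": TCP orientation; "ft_force": force on the tool from outside, world axes, zero at the start; "torque": the same for the moment, N m; "grip_width": opening from 0.0 (shut) to 1.0 (fully open); "grip_force": force on a finger pad.
Only numpy, scipy, OpenCV 4.12 (cv2) and the standard library are available. Lean on these libraries where they do the work, as an engineer would, in place of code of your own. Each camera call takes 0.05 s, during which the arm holds its last target. There are 200 camera calls.

## Working session

There is one attempt and no reset: what is moved stays moved. The work goes in short steps, Python scripts to look and compute and a tool call to move; the robot and the scene stay as the last step left them, time stands still between calls to the robot, and variables do not carry over. Pictures are saved under pics/ and viewed, at most 14 in all, crops included, and the job is handed in when it is done.

Besides the shell and the picture viewer there is one more tool, called after "Request:" by a JSON object that holds its "api" and its "payload", one argument or row to a line. apply_moves: Moves the arm, as the interface text tells. Its arguments: {"type":"object","properties":{"dp":{"type":"array"},"twist":{"type":"array"},"fingers":{"type":"array"},"newtons":{"type":"number"}},"required":["dp","twist","fingers"]}

```bash
mkdir -p pics; ls; python3 - <<'E'
from bench import ctrl,get_image,calibration
import cv2
print(ctrl.get_state())
for n in("side","top","wrist"):
    print(n,calibration(n)); cv2.imwrite(f"pics/{n}0.png",get_image(n)[:,:,::-1])
E
```

```text
pics
{'time': 0.0, 'joint_positions': array([-1.16590157,  0.32180475, -0.07009024,  1.4516918 ,  0.02261168,
        1.37075143, -0.05690068]), 'qd': array([ 0.00031361, -0.00067749,  0.00104976,  0.00098873, -0.0002235 ,
       -0.00212777,  0.0016542 ]), 'joint_torque': array([-2.06433656e-04, -4.91289282e+01, -4.04192526e-01, -3.12523091e+01,
       -6.39458187e-02,  4.37100639e-02,  1.68855240e-04]), 'position': array([0.24743887, 0.60047096, 0.22146496]), 'tool_rot': array([-6.09851699e-01, -3.08156773e+00,  2.90633449e-03]), 'ft_force': array([ 0.42755372, -0.36853117, -0.83294098]), 'torque': array([-0.008097  , -0.0265071 , -0.00677425]), 'grip_force': 0.0, 'grip_width': 0.9999040441198782}
side {'fx': 496.01227885007575, 'fy': 496.01227885007575, 'cx': 258.6072505027344, 'cy': 185.65662951463597, 'eye': array([0.48842276, 1.10891849, 0.68954203]), 'attitude': array([ 0.06760091, -1.55826828, -2.62961986])}
top {'fx': 417.681923521926, 'fy': 417.681923521926, 'cx': 256.65456189029067, 'cy': 194.17792229249116, 'eye': array([ 0.43359907, -0.03245298,  0.92493538]), 'attitude': array([ 0.16688739, -0.14511152, -1.56648708])}
wrist {'fx': 301.6793523735526, 'fy': 301.6793523735526, 'cx': 259.05840323712164, 'cy': 192.30537490727164, 'hand_eye': array([[ 3.87521016e-04,  9.56059274e-01,  2.93173183e-01,
         8.19834636e-02],
       [ 9.99999921e-01, -3.43010973e-04, -2.03231969e-04,
         6.37991912e-05],
       [-9.37401904e-05,  2.93173238e-01, -9.56059331e-01,
        -1.61825956e-01],
       [ 0.00000000e+00,  0.00000000e+00,  0.00000000e+00,
         1.00000000e+00]])}
```

View pics/top0.png

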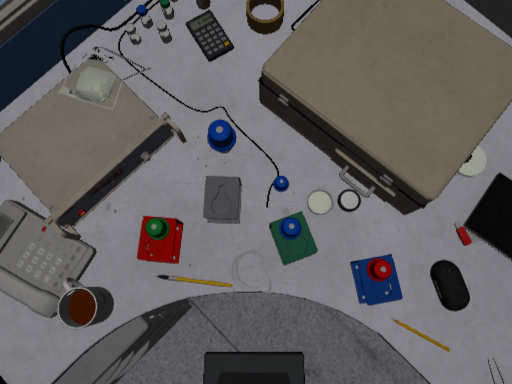

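View pics/side0.png

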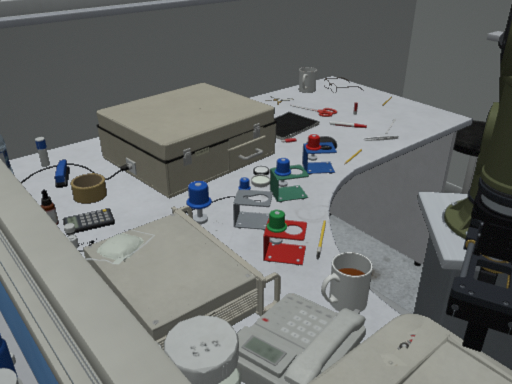

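```bash
cat > h.py <<'E'
import numpy as np,cv2
from bench import ctrl,get_image,calibration
from scipy.spatial.transform import Rotation as R
def cam(n,st=None):
    c=calibration(n)
    if n=="wrist":
        T=np.eye(4);T[:3,:3]=R.from_rotvec(st["tool_rot"]).as_matrix();T[:3,3]=st["position"]
        H=T@np.array(c["hand_eye"]);return c,H[:3,:3],H[:3,3]
    return c,R.from_rotvec(c["attitude"]).as_matrix(),np.array(c["eye"])
def unproj(n,px,z,st=None):
    c,A,e=cam(n,st);px=np.atleast_2d(np.array(px,float))
    d=np.c_[(px[:,0]-c["cx"])/c["fx"],-(px[:,1]-c["cy"])/c["fy"],-np.ones(len(px))]@A.T
    return e+d*((z-e[2])/d[:,2])[:,None]
def proj(n,P,st=None):
    c,A,e=cam(n,st);q=(np.atleast_2d(P)-e)@A
    return np.c_[c["cx"]+c["fx"]*q[:,0]/-q[:,2],c["cy"]+c["fy"]*q[:,1]/q[:,2]]
E
python3 - <<'E'
from h import *
im=cv2.imread("pics/top0.png")
cv2.imwrite("pics/c1.png",cv2.resize(im[110:320,130:420],(800,579),interpolation=cv2.INTER_CUBIC))
for n,p in dict(red_h=(160,240),grey=(222,200),green_h=(293,237),blue_h=(376,279)).items():print(n,unproj("top",p,.075).round(3))
for n,p in dict(green=(156,227),blue=(291,226),red=(380,268),big=(221,133)).items():print(n,unproj("top",p,.113).round(3))
E
```

```text
red_h [[0.51  0.176 0.075]]
grey [[0.593 0.051 0.075]]
green_h [[ 0.516 -0.094  0.075]]
blue_h [[ 0.432 -0.258  0.075]]
green [[0.532 0.176 0.113]]
blue [[ 0.534 -0.088  0.113]]
red [[ 0.453 -0.256  0.113]]
big [[0.725 0.052 0.113]]
```

View pics/c1.png

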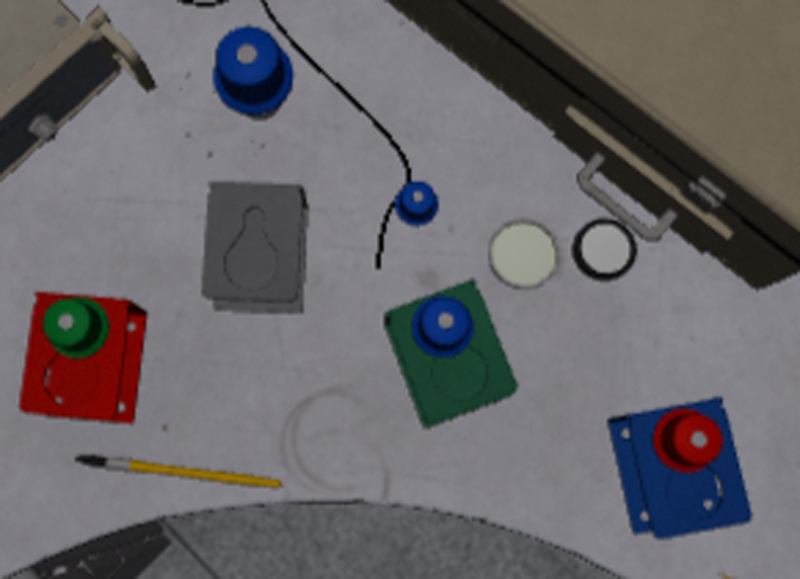

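View pics/wrist0.png

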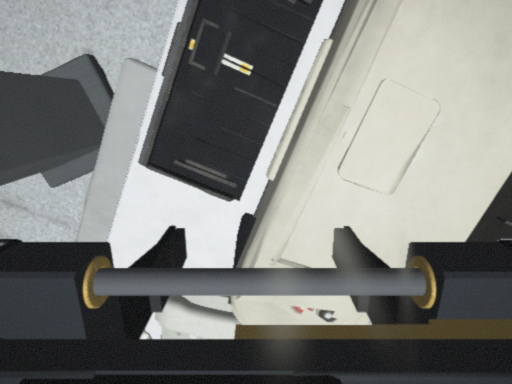

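Request:
{"api": "apply_moves", "payload": {
  "dp": [
    [0,0,-0.01],
    [0,0,-0.01],
    [0,0,-0.01],
    [0,0,-0.01],
    [0,0,-0.01],
    [0,0,0],
    [0,0,0],
    [0,0,0],
    [0,0,0]
  ],
  "twist": [
    [0,0,0.131],
    [0,0,0.131],
    [0,0,0.131],
    [0,0,0.131],
    [0,0,0.131],
    [0,0,0.131],
    [0,0,0.131],
    [0,0,0.131],
    [0,0,0.131]
  ],
  "fingers": [0,0,0,0,0,0,0,0,0]
}}

```text
time: 1.05
position: [0.2475, 0.6008, 0.2721]
tool_rot: [2.226, 2.216, -0.001]
ft_force: [0.3, 1.0, 0.3]
grip_width: 1.002
grip_force: 0.0
```

Request:
{"api": "apply_moves", "payload": {
  "dp": [
    [-0.034,0.018,0],
    [-0.034,0.018,0],
    [-0.034,0.018,0],
    [-0.034,0.018,0],
    [-0.034,0.018,0],
    [-0.034,0.018,0],
    [-0.034,0.018,0],
    [-0.034,0.018,0],
    [-0.034,0.018,0],
    [-0.034,0.018,0]
  ],
  "twist": [
    [0,0,0],
    [0,0,0],
    [0,0,0],
    [0,0,0],
    [0,0,0],
    [0,0,0],
    [0,0,0],
    [0,0,0],
    [0,0,0],
    [0,0,0]
  ],
  "fingers": [0,0,0,0,0,0,0,0,0,0]
}}

```text
time: 2.05
position: [0.4283, 0.2596, 0.2724]
tool_rot: [-2.22, -2.223, -0.0]
ft_force: [0.5, 0.7, 0.6]
grip_width: 1.003
grip_force: 0.0
```

Request:
{"api": "apply_moves", "payload": {
  "dp": [
    [-0.034,0.018,0],
    [-0.034,0.018,0],
    [-0.034,0.018,0],
    [-0.034,0.018,0],
    [-0.034,0.018,0],
    [0,0,0],
    [0,0,0]
  ],
  "twist": [
    [0,0,0],
    [0,0,0],
    [0,0,0],
    [0,0,0],
    [0,0,0],
    [0,0,0],
    [0,0,0]
  ],
  "fingers": [0,0,0,0,0,0,0]
}}

```text
time: 2.75
position: [0.5181, 0.0905, 0.2723]
tool_rot: [-2.223, -2.22, 0.0]
ft_force: [0.2, 0.8, -0.6]
grip_width: 1.001
grip_force: 0.0
```

```bash
cat > snap.py <<'E'
import sys,json
from h import *
st=ctrl.get_state();im=get_image("wrist");n=sys.argv[1]
cv2.imwrite(f"pics/{n}.png",im[:,:,::-1])
json.dump({k:list(map(float,st[k])) for k in("position","tool_rot","joint_positions")},open(f"pics/{n}.json","w"))
print(st["time"],st["position"].round(4),st["joint_positions"].round(2))
E
python3 snap.py w1
```

```text
2.75 [0.5181 0.0905 0.2723] [-0.75  0.03  0.54  1.7  -0.01  1.42 -0.21]
```

View pics/w1.png

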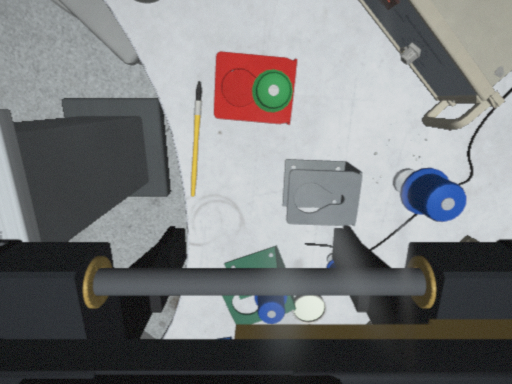

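Request:
{"api": "apply_moves", "payload": {
  "dp": [
    [-0.033,-0.003,0],
    [-0.033,-0.003,0],
    [-0.033,-0.003,0],
    [-0.033,-0.003,0],
    [-0.033,-0.003,0],
    [-0.033,-0.003,0],
    [-0.033,-0.003,0],
    [-0.033,-0.003,0],
    [-0.033,-0.003,0],
    [-0.033,-0.003,0]
  ],
  "twist": [
    [0,0,0],
    [0,0,0],
    [0,0,0],
    [0,0,0],
    [0,0,0],
    [0,0,0],
    [0,0,0],
    [0,0,0],
    [0,0,0],
    [0,0,0]
  ],
  "fingers": [0,0,0,0,0,0,0,0,0,0]
}}

```text
time: 3.8
position: [0.489, -0.2377, 0.2725]
tool_rot: [-2.216, -2.226, -0.002]
ft_force: [0.5, -0.5, 0.2]
grip_width: 0.999
grip_force: 0.0
```

Request:
{"api": "apply_moves", "payload": {
  "dp": [
    [0,0,0],
    [0,0,0],
    [0,0,0]
  ],
  "twist": [
    [0,0,0],
    [0,0,0],
    [0,0,0]
  ],
  "fingers": [0,0,0]
}}

```text
time: 4.1
position: [0.4892, -0.2363, 0.2723]
tool_rot: [-2.216, -2.226, -0.001]
ft_force: [0.4, -0.1, -0.3]
grip_width: 1.001
grip_force: 0.0
```

```bash
python3 snap.py w2
cat > fit.py <<'E'
from h import *
import json
from scipy.optimize import least_squares
# leaf outline + keyhole in hanger frame
def seg(a,b,n=40): return np.linspace(a,b,n)
def arc(c,r,a0,a1,n=40):
    t=np.linspace(a0,a1,n);return np.c_[c+r*np.cos(t),r*np.sin(t)]
X,Y=.045,.036
b=np.arccos((.020-.007)/.026)  # tangent-ish flank
rect=np.vstack([seg((-X,-Y),(X,-Y)),seg((X,-Y),(X,Y)),seg((X,Y),(-X,Y)),seg((-X,Y),(-X,-Y))])
hole=np.vstack([arc(-.018,.020,.9,2*np.pi-.9,60),arc(.018,.007,-1.57,1.57,20),seg((.008,.007),(.018,.007),10),seg((.008,-.007),(.018,-.007),10)])
def fit(name,st,img,g,yaw,handle=None):
    P=np.vstack([rect,rect[::2],hole,hole])
    e=cv2.Canny(cv2.GaussianBlur(img,(3,3),0),40,100)
    dt=cv2.distanceTransform(255-e,cv2.DIST_L2,5)
    def W(p):
        c,s=np.cos(p[2]),np.sin(p[2]);return np.c_[p[0]+c*P[:,0]-s*P[:,1],p[1]+s*P[:,0]+c*P[:,1],np.full(len(P),.075)]
    def res(p):
        q=proj(name,W(p),st).astype(np.float32)
        d=cv2.remap(dt,q[:,0].copy(),q[:,1].copy(),cv2.INTER_LINEAR,borderValue=4).ravel()
        return np.minimum(d,4)
    best=None
    for dy in np.arange(-.3,.31,.1):
        for ex in(-.006,0,.006):
            for ey in (-.006,0,.006):
                p0=np.array([g[0]+ex,g[1]+ey,yaw+dy])
                r=least_squares(res,p0,diff_step=1e-4,x_scale=[.01,.01,.1],loss="soft_l1")
                if best is None or r.cost<best.cost: best=r
    return best.x,best.cost/len(P),proj(name,W(best.x),st)
E
cat > run1.py <<'E'
from fit import *
for n,gs in dict(w1=[("red",(.51,.176),-.05),("grey",(.593,.051),0)],w2=[("green",(.516,-.094),.3),("blue",(.432,-.258),.1)]).items():
    st={k:np.array(v) for k,v in json.load(open(f"pics/{n}.json")).items()}
    img=cv2.imread(f"pics/{n}.png");o=cv2.resize(img,None,fx=2,fy=2)
    for h,g,y in gs:
        p,c,q=fit("wrist",st,img,g,y);print(h,p.round(4),"cost",round(c,3))
        for u in q: cv2.circle(o,(int(2*u[0]+.5),int(2*u[1]+.5)),0,(255,0,255),-1)
        t=fit("top",None,cv2.imread("pics/top0.png"),g,y);print("   top",t[0].round(4),round(t[1],3))
    hsv=cv2.cvtColor(img,cv2.COLOR_BGR2HSV)
    cv2.imwrite(f"pics/{n}o.png",o[:460,:])
a=cv2.imread("pics/w1o.png")[60:460,380:760];b=cv2.imread("pics/w2o.png")
cv2.imwrite("pics/fits.png",cv2.resize(np.hstack([a,b[0:400,60:460]]),(780,400)))
E
python3 run1.py
```

```text
4.1 [ 0.4892 -0.2363  0.2723] [-0.41  0.08  0.87  1.67 -0.06  1.42  0.47]Traceback (most recent call last):
  File "run1.py", line 6, in <module>
    p,c,q=fit("wrist",st,img,g,y);print(h,p.round(4),"cost",round(c,3))
          ~~~^^^^^^^^^^^^^^^^^^^^
  File "fit.py", line 27, in fit
    r=least_squares(res,p0,diff_step=1e-4,x_scale=[.01,.01,.1],loss="soft_l1")
    return func(*args, **kwargs)
    result = trf(vector_fun.fun, vector_fun.jac, x0, f0, J0, lb, ub, ftol, xtol,
                 gtol, max_nfev, x_scale, loss_function, tr_solver,
                 tr_options.copy(), verbose, callback=callback_wrapped)
    return trf_no_bounds(
        fun, jac, x0, f0, J0, ftol, xtol, gtol, max_nfev, x_scale,
        loss_function, tr_solver, tr_options, verbose, callback=callback)
    J = jac(x)
    self._update_jac()
    ~~~~~~~~~~~~~~~~^^
    self.J = self.jac_wrapped(xp_copy(self.x), f0=self.f)
             ~~~~~~~~~~~~~~~~^^^^^^^^^^^^^^^^^^^^^^^^^^^^
    J, dct = approx_derivative(
             ~~~~~~~~~~~~~~~~~^
        self.fun,
        ^^^^^^^^^
    ...<2 lines>...
        **self.fin
[... 337 characters left out ...]
         ^^^
    df = [f_eval - f0 for f_eval in f_evals]
                                    ^^^^^^^
    f = np.atleast_1d(self.fun(x, *self.args, **self.kwargs))
                      ~~~~~~~~^^^^^^^^^^^^^^^^^^^^^^^^^^^^^^
    return np.atleast_1d(self.fun(x))
                         ~~~~~~~~^^^
    return self.f(x, *self.args, **self.kwargs)
           ~~~~~~^^^^^^^^^^^^^^^^^^^^^^^^^^^^^^
  File "fit.py", line 19, in res
    q=proj(name,W(p),st).astype(np.float32)
      ~~~~^^^^^^^^^^^^^^
  File "h.py", line 15, in proj
    c,A,e=cam(n,st);q=(np.atleast_2d(P)-e)@A
          ~~~^^^^^^
  File "h.py", line 5, in cam
    c=calibration(n)
ValueError: time passes only in moves, steps and waits
```

```bash
python3 - <<'E'
s=open("h.py").read()
s=s.replace("def cam(","from functools import lru_cache\ncalibration=lru_cache(None)(calibration)\ndef cam(",1)
open("h.py","w").write(s)
E
python3 run1.py
```

```text
red [ 0.5113  0.1836 -0.0708] cost 0.416
   top [ 0.5128  0.1835 -0.1493] 0.662
grey [0.5969 0.055  0.    ] cost 1.124
   top [0.509  0.1706 0.    ] 0.754
green [ 0.5144 -0.0961  0.379 ] cost 1.108
   top [ 0.5144 -0.094   0.3646] 1.017
blue [ 0.431  -0.2639  0.1975] cost 0.517
   top [ 0.4294 -0.2508  0.1825] 0.9
```

View pics/fits.png

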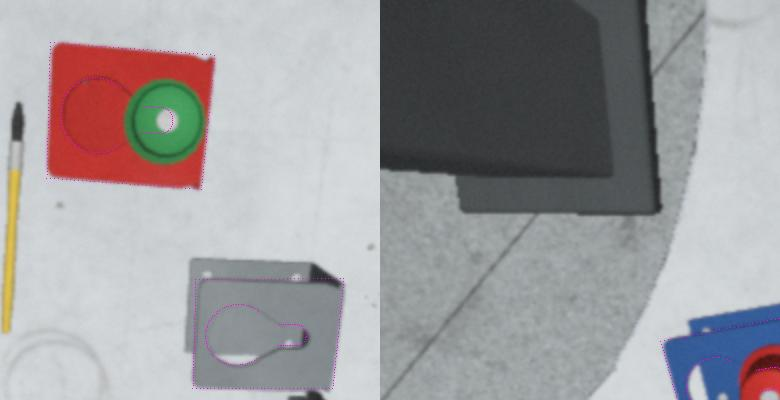

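```bash
python3 - <<'E'
s=open("fit.py").read()
s=s.replace('r=least_squares(res,p0,diff_step=1e-4,x_scale=[.01,.01,.1],loss="soft_l1")','r=minimize(lambda u:res(p0+u*[.004,.004,.05]).mean(),np.zeros(3),method="Nelder-Mead",options=dict(initial_simplex=np.vstack([np.zeros(3),np.eye(3)]),xatol=.01,fatol=1e-3));r.x=p0+r.x*[.004,.004,.05]')
s=s.replace("least_squares\n","minimize\n").replace("best.cost/len(P)","best.fun").replace(".cost",".fun").replace("40,100)","15,45)")
open("fit.py","w").write(s)
r=open("run1.py").read()
r=r.replace("b[0:400,60:460]","b[60:460,100:620]").replace("(780,400)","(800,356)")
open("run1.py","w").write(r)
E
python3 run1.py
```

```text
red [ 0.5112  0.1836 -0.0828] cost 0.824
   top [ 0.5127  0.1839 -0.1062] 1.072
grey [ 0.5983  0.0527 -0.0509] cost 0.822
   top [ 0.6     0.0553 -0.0469] 0.599
green [ 0.5141 -0.0956  0.3507] cost 1.185
   top [ 0.5148 -0.0927  0.3618] 1.02
blue [ 0.4309 -0.2634  0.1809] cost 0.748
   top [ 0.4318 -0.2649  0.1873] 1.03
```

View pics/fits.png

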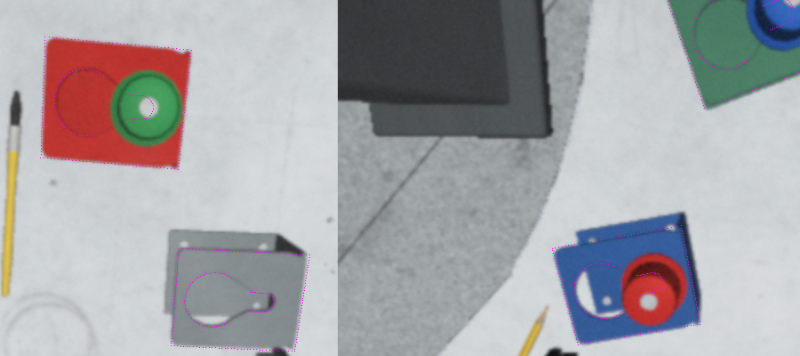

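Request:
{"api": "apply_moves", "payload": {
  "dp": [
    [0.02,0.01,0.015],
    [0.02,0.01,0.015],
    [0.02,0.01,0.015],
    [0.015,0.01,0.015],
    [0,0,0],
    [0,0,0],
    [0,0,0]
  ],
  "twist": [
    [0,0,0],
    [0,0,0],
    [0,0,0],
    [0,0,0],
    [0,0,0],
    [0,0,0],
    [0,0,0]
  ],
  "fingers": [0,0,0,0,0,0,0]
}}

```text
time: 4.85
position: [0.5283, -0.1653, 0.2134]
tool_rot: [2.221, 2.22, 0.0]
ft_force: [-0.1, -0.1, -0.7]
grip_width: 1.001
grip_force: 0.0
```

```bash
python3 snap.py w3
cat > dot.py <<'E'
from fit import *
def load(n): return {k:np.array(v) for k,v in json.load(open(f"pics/{n}.json")).items()},cv2.imread(f"pics/{n}.png")
def dots(n,z=.113,guesses=()):
    st,img=load(n);out=[]
    for g in guesses:
        u,v=proj("wrist",[*g,z],st)[0];u0,v0=int(u)-16,int(v)-16
        p=img[max(v0,0):v0+32,max(u0,0):u0+32]
        m=(p.min(2)>110).astype(np.uint8)
        k,l,s,c=cv2.connectedComponentsWithStats(m)
        for i in range(1,k):
            if 12<s[i,4]<180 and .6<s[i,2]/s[i,3]<1.6:
                q=c[i]+[max(u0,0),max(v0,0)];out.append((s[i,4],q.round(1),unproj("wrist",q,z,st)[0][:2].round(4)))
    return out
E
python3 - <<'E'
from dot import *
print("g",dots("w1",guesses=[(.532,.18)]));print("r",dots("w2",guesses=[(.452,-.26)]));print("b",dots("w3",guesses=[(.532,-.088)]))
st,img=load("w3");p,c,q=fit("wrist",st,img,(.5145,-.094),.35);print(p.round(4),c)
o=img.copy()
for u in q: cv2.circle(o,(int(u[0]+.5),int(u[1]+.5)),0,(255,0,255),-1)
cv2.imwrite("pics/w3o.png",o)
E
```

```text
4.85 [ 0.5283 -0.1653  0.2134] [-0.48  0.14  0.81  1.73 -0.11  1.31  0.35]
g [(np.int32(107), array([273.1,  89.7]), array([0.5313, 0.1816]))]
r [(np.int32(77), array([224.5, 199.1]), array([ 0.4495, -0.2613]))]
b [(np.int32(152), array([264.6, 104.6]), array([ 0.532 , -0.0879]))]
[ 0.5144 -0.0948  0.3515] 0.7973957657814026
```

View pics/w3o.png

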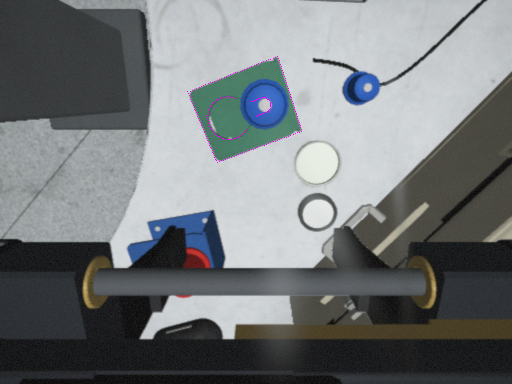

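Request:
{"api": "apply_moves", "payload": {
  "dp": [
    [0.025,0.001,0],
    [0.025,0.001,0],
    [0.027,0.002,0.02],
    [0,0,0.03],
    [0,0,0.03],
    [0,0,0.03],
    [0,0,0.019],
    [0,0,0],
    [0,0,0]
  ],
  "twist": [
    [0,0,0],
    [0,0,0],
    [0,0,0],
    [0,0,0],
    [0,0,0],
    [0,0,0],
    [0,0,0],
    [0,0,0],
    [0,0,0]
  ],
  "fingers": [0,0,0,0,0,0.2,0.3,0.3,0.3]
}}

```text
time: 5.8
position: [0.5328, -0.0877, 0.0845]
tool_rot: [2.221, 2.22, 0.001]
ft_force: [0.2, -0.2, 1.2]
grip_width: 0.741
grip_force: 0.0
```

Request:
{"api": "apply_moves", "payload": {
  "dp": [
    [0,0,0],
    [0,0,0],
    [0,0,0],
    [0,0,0],
    [0,0,0],
    [0,0,0],
    [0,0,0],
    [0,0,0]
  ],
  "twist": [
    [0,0,0],
    [0,0,0],
    [0,0,0],
    [0,0,0],
    [0,0,0],
    [0,0,0],
    [0,0,0],
    [0,0,0]
  ],
  "fingers": [0.5,0.6,0.7,0.8,0.9,1,1,1],
  "newtons": 20
}}

```text
time: 6.6
position: [0.5327, -0.0866, 0.0841]
tool_rot: [2.22, 2.222, 0.001]
ft_force: [-0.2, -0.2, 6.1]
grip_width: 0.412
grip_force: 20.0
```

Request:
{"api": "apply_moves", "payload": {
  "dp": [
    [0,0,-0.004],
    [0,0,-0.004],
    [0,0,0],
    [-0.003,-0.009,0],
    [-0.003,-0.009,0],
    [-0.0035,-0.009,0],
    [-0.0035,-0.008,0],
    [0,0,0]
  ],
  "twist": [
    [0,0,0],
    [0,0,0],
    [0,0,0],
    [0,0,0],
    [0,0,0],
    [0,0,0],
    [0,0,0],
    [0,0,0]
  ],
  "fingers": [1,1,1,1,1,1,1,1],
  "newtons": 25
}}

```text
time: 7.4
position: [0.4958, -0.1005, 0.0915]
tool_rot: [-2.221, -2.22, -0.0]
ft_force: [-0.9, -0.1, -1.3]
grip_width: 0.406
grip_force: 25.0
```

Request:
{"api": "apply_moves", "payload": {
  "dp": [
    [0,0,-0.03],
    [0,0,-0.03],
    [0,0,-0.03],
    [0.02,0.02,0],
    [0.02,0.02,0],
    [0.02,0.02,0],
    [0.01,0.024,0],
    [0,0,0],
    [0,0,0],
    [0,0,0]
  ],
  "twist": [
    [0,0,0],
    [0,0,0],
    [0,0,0],
    [0,0,0],
    [0,0,0],
    [0,0,0],
    [0,0,0],
    [0,0,0],
    [0,0,0],
    [0,0,0]
  ],
  "fingers": [1,1,1,1,1,1,1,1,1,1]
}}

```text
time: 8.4
position: [0.5806, -0.0306, 0.1815]
tool_rot: [-2.221, -2.221, 0.001]
ft_force: [-0.8, 0.6, -1.5]
grip_width: 0.405
grip_force: 24.9
```

```bash
python3 snap.py w4
python3 - <<'E'
from dot import *
st,img=load("w4");p,c,q=fit("wrist",st,img,(.5985,.053),-.05);print(p.round(4),c)
o=img.copy()
for u in q: cv2.circle(o,(int(u[0]+.5),int(u[1]+.5)),0,(255,0,255),-1)
cv2.imwrite("pics/w4o.png",o)
E
```

```text
8.4 [ 0.5806 -0.0306  0.1815] [-0.61  0.23  0.72  1.71 -0.16  1.26  0.14]
[ 0.5972  0.0537 -0.0362] 0.4895581901073456
```

View pics/w4o.png

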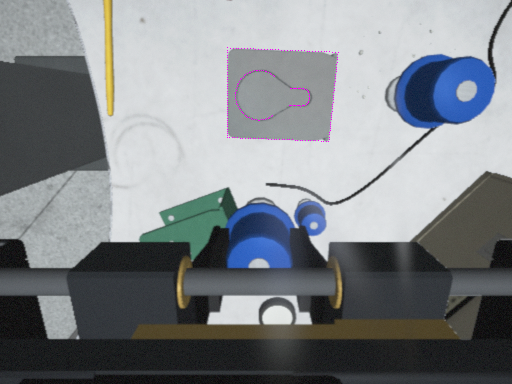

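```bash
python3 - <<'E'
from dot import *
st,img=load("w4");print(dots("w4",.2105,[(.58,-.031)]),unproj("wrist",(259,264),.2105,st))
c,s=np.cos(-.0362),np.sin(-.0362);print(.5972-.018*c,.0537-.018*s, .5972+.019*c,.0537+.019*s)
E
```

```text
[] [[ 0.57959916 -0.02718977  0.2105    ]]
0.5792117926721164 0.05435145769554039 0.6161875521794326 0.05301235021026292
```

```bash
python3 - <<'E'
from dot import *
st,img=load("w4")
cv2.imwrite("pics/w4z.png",cv2.resize(img[190:290,200:320],(720,600),interpolation=cv2.INTER_CUBIC))
T=st["position"]
for dz in(0,-.005):
  for dy in(0,.003):
    for nm,r,z in(("foot",.014,-.047),("foottop",.014,-.039),("flangeU",.023,-.009),("flangeT",.023,-.004),("hand",.018,.025)):
        print(dz,dy,nm,proj("wrist",T+[0,dy+r,z+dz],st)[0].round(1),end=" ")
    print("dot",proj("wrist",T+[0,dy,.029+dz],st)[0].round(1))
E
```

```text
0 0 foot [260.5 196.6] 0 0 foottop [260.5 200.1] 0 0 flangeU [260.8 201.8] 0 0 flangeT [260.8 204.6] 0 0 hand [261.1 233.6] dot [261. 270.]
0 0.003 foot [260.5 192.7] 0 0.003 foottop [260.6 196.1] 0 0.003 flangeU [260.8 197. ] 0 0.003 flangeT [260.8 199.7] 0 0.003 hand [261.1 228. ] dot [261.1 264.6]
-0.005 0 foot [260.5 194.6] -0.005 0 foottop [260.5 197.9] -0.005 0 flangeU [260.7 199.2] -0.005 0 flangeT [260.8 201.8] -0.005 0 hand [261.  229.4] dot [261.  264.7]
-0.005 0.003 foot [260.5 190.7] -0.005 0.003 foottop [260.5 193.9] -0.005 0.003 flangeU [260.7 194.5] -0.005 0.003 flangeT [260.8 197. ] -0.005 0.003 hand [261. 224.] dot [261.  259.6]
```

View pics/w4z.png

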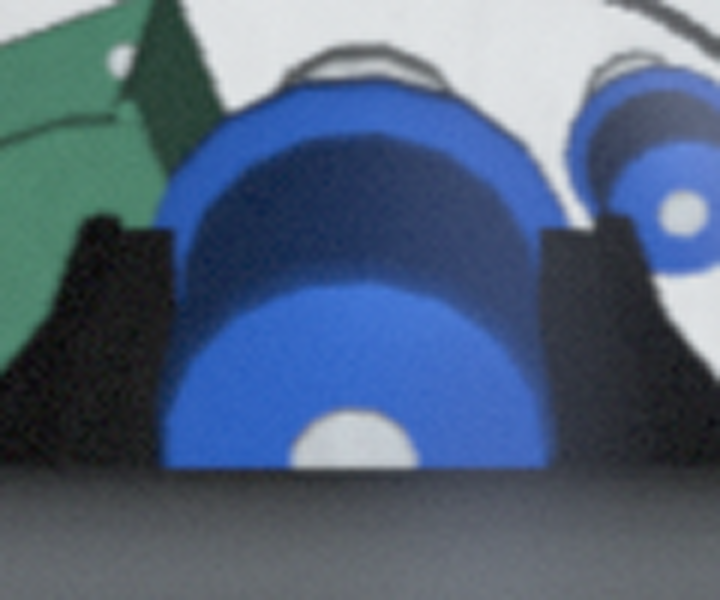

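Request:
{"api": "apply_moves", "payload": {
  "dp": [
    [0.02,0,0],
    [0.02,0,0],
    [0.025,-0.001,0],
    [0.02,0,0],
    [0,0,0],
    [0,0,0.02],
    [0,0,0.02],
    [0,0,0.02],
    [0,0,0.02],
    [0,0,0.01]
  ],
  "twist": [
    [0,0,0],
    [0,0,0],
    [0,0,0],
    [0,0,0],
    [0,0,0],
    [0,0,0],
    [0,0,0],
    [0,0,0],
    [0,0,0],
    [0,0,0]
  ],
  "fingers": [1,1,1,1,1,1,1,1,1,1]
}}

```text
time: 9.45
position: [0.5789, 0.0535, 0.0901]
tool_rot: [-2.222, -2.22, 0.003]
ft_force: [-0.2, 0.1, -2.4]
grip_width: 0.406
grip_force: 24.9
```

Request:
{"api": "apply_moves", "payload": {
  "dp": [
    [0,0,0],
    [0,0.009,0],
    [0,0.009,0],
    [-0.0005,0.009,0],
    [-0.0005,0.009,0],
    [0,0,0],
    [0,0,0]
  ],
  "twist": [
    [0,0,0],
    [0,0,0],
    [0,0,0],
    [0,0,0],
    [0,0,0],
    [0,0,0],
    [0,0,0]
  ],
  "fingers": [1,1,1,1,1,1,1]
}}

```text
time: 10.15
position: [0.6164, 0.0541, 0.0914]
tool_rot: [2.221, 2.222, -0.001]
ft_force: [-0.0, -0.3, -2.4]
grip_width: 0.411
grip_force: 24.9
```

Request:
{"api": "apply_moves", "payload": {
  "dp": [
    [0,0,0.004],
    [0,0,0.002],
    [0,0,0],
    [0,0,0]
  ],
  "twist": [
    [0,0,0],
    [0,0,0],
    [0,0,0],
    [0,0,0]
  ],
  "fingers": [1,1,1,1]
}}

```text
time: 10.55
position: [0.6169, 0.0544, 0.0885]
tool_rot: [2.22, 2.222, 0.004]
ft_force: [-3.9, -0.6, 13.6]
grip_width: 0.406
grip_force: 25.0
```

Request:
{"api": "apply_moves", "payload": {
  "dp": [
    [0,0,0],
    [0,0,0],
    [0,0,0],
    [0,0,0],
    [0,0,-0.03],
    [0,0,-0.03],
    [-0.03,0,-0.03],
    [-0.03,0,0],
    [-0.02,0,0],
    [0,0,0]
  ],
  "twist": [
    [0,0,0],
    [0,0,0],
    [0,0,0],
    [0,0,0],
    [0,0,0],
    [0,0,0],
    [0,0,0],
    [0,0,0],
    [0,0,0],
    [0,0,0]
  ],
  "fingers": [0.5,0.4,0.3,0.3,0.3,0.2,0,0,0,0]
}}

```text
time: 11.55
position: [0.6159, -0.0303, 0.1759]
tool_rot: [2.226, 2.215, -0.002]
ft_force: [0.2, 0.4, -0.4]
grip_width: 0.981
grip_force: 0.0
```

```bash
python3 snap.py w5
python3 - <<'E'
from dot import *
print(dots("w5",.113,[(.616,.053)]))
st,img=load("w5");p,c,q=fit("wrist",st,img,(.5972,.0537),-.036);print(p.round(4),c)
cv2.imwrite("pics/w5s.png",np.hstack([img[:230,150:450],get_image("side")[150:380,150:400,::-1]]))
E
```

```text
11.55 [ 0.6159 -0.0303  0.1759] [-0.57  0.32  0.7   1.62 -0.22  1.27  0.17]
[]
[ 0.5973  0.0534 -0.039 ] 0.7186128497123718
```

View pics/w5s.png

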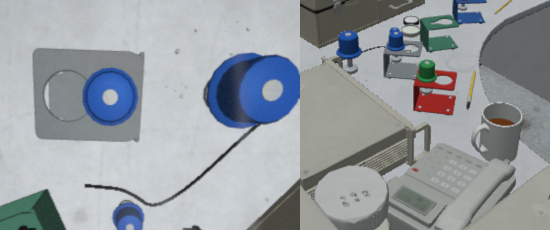

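Request:
{"api": "apply_moves", "payload": {
  "dp": [
    [0.03,-0.012,0],
    [0.03,-0.012,0],
    [0.03,-0.012,0],
    [0.03,-0.012,0],
    [0.03,-0.012,0],
    [0.03,-0.012,0],
    [0.032,-0.013,0],
    [0,0,0.03],
    [0,0,0.03],
    [0,0,0.02]
  ],
  "twist": [
    [0,0,0],
    [0,0,0],
    [0,0,0],
    [0,0,0],
    [0,0,0],
    [0,0,0],
    [0,0,0],
    [0,0,0],
    [0,0,0],
    [0,0,0]
  ],
  "fingers": [0,0,0,0,0,0,0,0,0.2,0.3]
}}

```text
time: 12.65
position: [0.5289, 0.1887, 0.0932]
tool_rot: [-2.215, -2.226, 0.003]
ft_force: [-0.2, 0.8, 0.2]
grip_width: 0.897
grip_force: 0.0
```

Request:
{"api": "apply_moves", "payload": {
  "dp": [
    [0,0,0.008],
    [0,0,0],
    [0,0,0]
  ],
  "twist": [
    [0,0,0],
    [0,0,0],
    [0,0,0]
  ],
  "fingers": [0.3,0.3,0.3]
}}

```text
time: 12.95
position: [0.5315, 0.1872, 0.0884]
tool_rot: [2.219, 2.223, 0.002]
ft_force: [0.7, -0.3, 0.8]
grip_width: 0.717
grip_force: 0.0
```

Request:
{"api": "apply_moves", "payload": {
  "dp": [
    [-0.005,-0.001,0.002],
    [0,0,0],
    [0,0,0]
  ],
  "twist": [
    [0,0,0],
    [0,0,0],
    [0,0,0]
  ],
  "fingers": [0.3,0.3,0.3]
}}

```text
time: 13.25
position: [0.5304, 0.1811, 0.0862]
tool_rot: [2.221, 2.222, 0.002]
ft_force: [0.2, 0.8, 0.9]
grip_width: 0.701
grip_force: 0.0
```

Request:
{"api": "apply_moves", "payload": {
  "dp": [
    [0,0,0],
    [0,0,0],
    [0,0,0],
    [0,0,0],
    [0,0,0],
    [0,0,0],
    [0,0,0],
    [0,0,0]
  ],
  "twist": [
    [0,0,0],
    [0,0,0],
    [0,0,0],
    [0,0,0],
    [0,0,0],
    [0,0,0],
    [0,0,0],
    [0,0,0]
  ],
  "fingers": [0.5,0.6,0.7,0.8,0.9,1,1,1],
  "newtons": 25
}}

```text
time: 14.05
position: [0.5302, 0.1813, 0.0857]
tool_rot: [2.22, 2.222, 0.001]
ft_force: [0.9, -0.1, 0.4]
grip_width: 0.404
grip_force: 25.0
```

Request:
{"api": "apply_moves", "payload": {
  "dp": [
    [0,0,-0.004],
    [0,0,-0.004],
    [0,0,0],
    [0.0005,-0.009,0],
    [0.0005,-0.009,0],
    [0.001,-0.009,0],
    [0.001,-0.01,0],
    [0,0,0],
    [0,0,0]
  ],
  "twist": [
    [0,0,0],
    [0,0,0],
    [0,0,0],
    [0,0,0],
    [0,0,0],
    [0,0,0],
    [0,0,0],
    [0,0,0],
    [0,0,0]
  ],
  "fingers": [1,1,1,1,1,1,1,1,1]
}}

```text
time: 14.95
position: [0.4929, 0.1846, 0.0938]
tool_rot: [-2.219, -2.223, -0.001]
ft_force: [0.3, 0.6, -1.2]
grip_width: 0.404
grip_force: 25.0
```

Request:
{"api": "apply_moves", "payload": {
  "dp": [
    [0,0,-0.03],
    [0,0,-0.03],
    [0,0,-0.03],
    [-0.03,0,0],
    [-0.03,0,0],
    [-0.04,0,0],
    [-0.04,0,0],
    [-0.04,0,0],
    [-0.04,0,0],
    [-0.04,0,0]
  ],
  "twist": [
    [0,0,0],
    [0,0,0],
    [0,0,0],
    [0,0,0],
    [0,0,0],
    [0,0,0],
    [0,0,0],
    [0,0,0],
    [0,0,0],
    [0,0,0]
  ],
  "fingers": [1,1,1,1,1,1,1,1,1,1]
}}

```text
time: 15.95
position: [0.4935, -0.0777, 0.184]
tool_rot: [2.22, 2.221, 0.002]
ft_force: [0.1, -0.2, -2.2]
grip_width: 0.41
grip_force: 24.9
```

Request:
{"api": "apply_moves", "payload": {
  "dp": [
    [-0.024,0.004,0],
    [0,0,0],
    [0,0,0],
    [0,0,0]
  ],
  "twist": [
    [0,0,0],
    [0,0,0],
    [0,0,0],
    [0,0,0]
  ],
  "fingers": [1,1,1,1]
}}

```text
time: 16.35
position: [0.4975, -0.0985, 0.1835]
tool_rot: [-2.218, -2.224, -0.0]
ft_force: [0.6, -0.2, -1.4]
grip_width: 0.409
grip_force: 24.9
```

Request:
{"api": "apply_moves", "payload": {
  "dp": [
    [-0.0025,0,0],
    [0,0,0],
    [0,0,0.02],
    [0,0,0.02],
    [0,0,0.02],
    [0,0,0.02],
    [0,0,0.01],
    [0,0,0],
    [0,0,0]
  ],
  "twist": [
    [0,0,0],
    [0,0,0],
    [0,0,0],
    [0,0,0],
    [0,0,0],
    [0,0,0],
    [0,0,0],
    [0,0,0],
    [0,0,0]
  ],
  "fingers": [1,1,1,1,1,1,1,1,1]
}}

```text
time: 17.25
position: [0.4978, -0.1022, 0.0941]
tool_rot: [2.22, 2.222, 0.001]
ft_force: [0.0, -0.5, -1.4]
grip_width: 0.406
grip_force: 24.9
```

Request:
{"api": "apply_moves", "payload": {
  "dp": [
    [0.003,0.009,0],
    [0.003,0.009,0],
    [0.003,0.008,0],
    [0.0035,0.009,0],
    [0,0,0],
    [0,0,0]
  ],
  "twist": [
    [0,0,0],
    [0,0,0],
    [0,0,0],
    [0,0,0],
    [0,0,0],
    [0,0,0]
  ],
  "fingers": [1,1,1,1,1,1]
}}

```text
time: 17.85
position: [0.5324, -0.0898, 0.0934]
tool_rot: [2.22, 2.223, -0.001]
ft_force: [-0.1, -0.5, -1.8]
grip_width: 0.407
grip_force: 24.9
```

Request:
{"api": "apply_moves", "payload": {
  "dp": [
    [0.001,0,0],
    [0.001,0.0015,0],
    [0,0.001,0],
    [0,0,0]
  ],
  "twist": [
    [0,0,0],
    [0,0,0],
    [0,0,0],
    [0,0,0]
  ],
  "fingers": [1,1,1,1]
}}

```text
time: 18.25
position: [0.5344, -0.0878, 0.0935]
tool_rot: [-2.22, -2.222, 0.001]
ft_force: [-1.7, -0.2, -1.2]
grip_width: 0.411
grip_force: 24.9
```

Request:
{"api": "apply_moves", "payload": {
  "dp": [
    [-0.0003,-0.001,0],
    [0,0,0.003],
    [0,0,0.002],
    [0,0,0.002],
    [0,0,0],
    [0,0,0]
  ],
  "twist": [
    [0,0,0],
    [0,0,0],
    [0,0,0],
    [0,0,0],
    [0,0,0],
    [0,0,0]
  ],
  "fingers": [1,1,1,1,1,1]
}}

```text
time: 18.85
position: [0.5347, -0.0877, 0.0898]
tool_rot: [-2.219, -2.222, -0.004]
ft_force: [-9.0, 2.8, 22.8]
grip_width: 0.406
grip_force: 25.0
```

Request:
{"api": "apply_moves", "payload": {
  "dp": [
    [0,0,-0.0025],
    [0,0,0],
    [0,0,0]
  ],
  "twist": [
    [0,0,0],
    [0,0,0],
    [0,0,0]
  ],
  "fingers": [1,1,1]
}}

```text
time: 19.15
position: [0.5347, -0.0879, 0.0899]
tool_rot: [2.219, 2.222, 0.002]
ft_force: [-1.3, 0.6, 6.3]
grip_width: 0.404
grip_force: 25.0
```

```bash
python3 - <<'E'
from h import *
print(ctrl.get_state()["ft_force"])
im=get_image("side")
cv2.imwrite("pics/s6.png",cv2.resize(im[140:240,200:340,::-1],(780,557),interpolation=cv2.INTER_CUBIC))
E
```

```text
[-1.34009617  0.63490529  6.25731938]
```

View pics/s6.png

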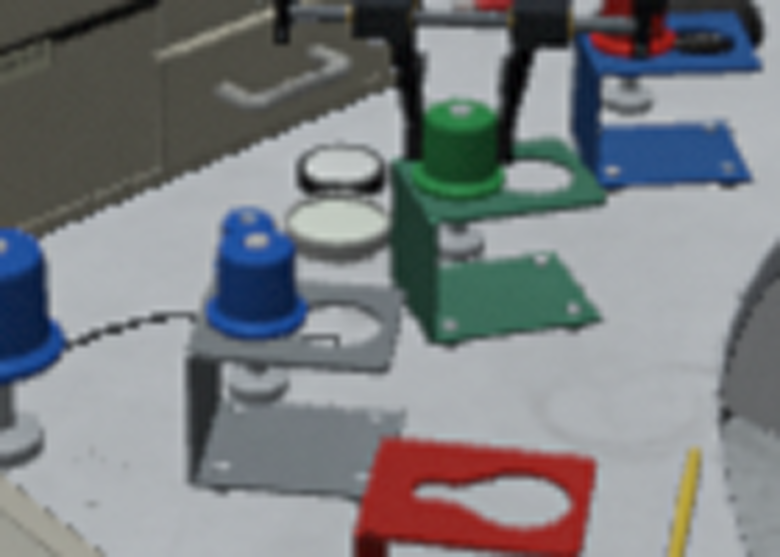

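Request:
{"api": "apply_moves", "payload": {
  "dp": [
    [0,0,0],
    [0,0,0],
    [0,0,0],
    [0,0,0],
    [0,0,-0.03],
    [0,0,-0.03],
    [-0.03,0,-0.04],
    [-0.03,0,0],
    [-0.03,0,0],
    [0,0,0]
  ],
  "twist": [
    [0,0,0],
    [0,0,0],
    [0,0,0],
    [0,0,0],
    [0,0,0],
    [0,0,0],
    [0,0,0],
    [0,0,0],
    [0,0,0],
    [0,0,0]
  ],
  "fingers": [0.5,0.4,0.3,0.3,0.3,0.2,0,0,0,0]
}}

```text
time: 20.2
position: [0.5329, -0.1834, 0.1897]
tool_rot: [2.226, 2.213, -0.002]
ft_force: [0.1, -0.2, 0.1]
grip_width: 0.985
grip_force: 0.0
```

Request:
{"api": "apply_moves", "payload": {
  "dp": [
    [0,0,0],
    [0,0,0]
  ],
  "twist": [
    [0,0,0],
    [0,0,0]
  ],
  "fingers": [0,0]
}}

```text
time: 20.4
position: [0.534, -0.1766, 0.1886]
tool_rot: [-2.218, -2.223, -0.0]
ft_force: [-0.0, -0.8, -0.1]
grip_width: 0.998
grip_force: 0.0
```

```bash
sed -i 's/<180/<320/' dot.py; cat > chk.py <<'E'
import sys
from dot import *
n=sys.argv[1];g=tuple(map(float,sys.argv[2:4]));y=float(sys.argv[4])
st,img=load(n);p,c,q=fit("wrist",st,img,g,y);print("hanger",p.round(4),round(c,2))
a=np.array(g)+.019*np.array([np.cos(y),np.sin(y)])
for d in dots(n,.113,[tuple(a)]):
    v=d[2]-p[:2];cs,s=np.cos(p[2]),np.sin(p[2]);print(d,"local",(v[0]*cs+v[1]*s).round(4),(-v[0]*s+v[1]*cs).round(4))
E
python3 snap.py w6; python3 chk.py w6 .5144 -.0948 .3515; python3 chk.py w5 .5972 .0537 -.036;python3 chk.py w3 .5144 -.0948 .3515
```

```text
20.4 [ 0.534  -0.1766  0.1886] [-0.52  0.21  0.91  1.75 -0.17  1.27  0.43]
hanger [ 0.5147 -0.0946  0.3538] 0.97
(np.int32(187), array([260.2,  89.9]), array([ 0.5335, -0.0881])) local 0.0199 -0.0004
hanger [ 0.5973  0.0535 -0.0396] 0.72
(np.int32(200), array([259.7,  96.6]), array([0.6158, 0.0531])) local 0.0185 0.0004
hanger [ 0.5144 -0.0948  0.3516] 0.8
(np.int32(152), array([264.6, 104.6]), array([ 0.532 , -0.0879])) local 0.0189 0.0004
```

Request:
{"api": "apply_moves", "payload": {
  "dp": [
    [-0.02,-0.02,0],
    [-0.02,-0.02,0],
    [-0.02,-0.02,0],
    [-0.0247,-0.0245,0],
    [0,0,0.03],
    [0,0,0.03],
    [0,0,0.025],
    [0,0,0],
    [0,0,0]
  ],
  "twist": [
    [0,0,0],
    [0,0,0],
    [0,0,0],
    [0,0,0],
    [0,0,0],
    [0,0,0],
    [0,0,0],
    [0,0,0],
    [0,0,0]
  ],
  "fingers": [0,0,0,0,0,0.2,0.3,0.3,0.3]
}}

```text
time: 21.35
position: [0.4498, -0.2622, 0.1043]
tool_rot: [-2.219, -2.224, 0.001]
ft_force: [0.2, -1.0, 0.3]
grip_width: 0.743
grip_force: 0.0
```

Request:
{"api": "apply_moves", "payload": {
  "dp": [
    [0.001,0,0.01],
    [0,0,0.008],
    [0,0,0],
    [0,0,0],
    [0,0,0]
  ],
  "twist": [
    [0,0,0],
    [0,0,0],
    [0,0,0],
    [0,0,0],
    [0,0,0]
  ],
  "fingers": [0.3,0.3,0.3,0.5,0.5]
}}

```text
time: 21.85
position: [0.4497, -0.262, 0.0864]
tool_rot: [2.22, 2.222, 0.0]
ft_force: [0.1, -0.9, -0.3]
grip_width: 0.595
grip_force: 0.0
```

Request:
{"api": "apply_moves", "payload": {
  "dp": [
    [0,0,0],
    [0,0,0],
    [0,0,0],
    [0,0,0],
    [0,0,0],
    [0,0,0],
    [0,0,0],
    [0,0,0]
  ],
  "twist": [
    [0,0,0],
    [0,0,0],
    [0,0,0],
    [0,0,0],
    [0,0,0],
    [0,0,0],
    [0,0,0],
    [0,0,0]
  ],
  "fingers": [0.6,0.7,0.8,0.9,1,1,1,1],
  "newtons": 25
}}

```text
time: 22.65
position: [0.4498, -0.2619, 0.0863]
tool_rot: [2.22, 2.222, 0.001]
ft_force: [0.5, -0.3, 2.5]
grip_width: 0.407
grip_force: 25.0
```

Request:
{"api": "apply_moves", "payload": {
  "dp": [
    [0,0,-0.004],
    [0,0,-0.004],
    [0,0,0],
    [-0.0016,-0.009,0],
    [-0.0016,-0.009,0],
    [-0.0017,-0.009,0],
    [-0.0018,-0.0094,0],
    [0,0,0],
    [0,0,0]
  ],
  "twist": [
    [0,0,0],
    [0,0,0],
    [0,0,0],
    [0,0,0],
    [0,0,0],
    [0,0,0],
    [0,0,0],
    [0,0,0],
    [0,0,0]
  ],
  "fingers": [1,1,1,1,1,1,1,1,1]
}}

```text
time: 23.55
position: [0.4132, -0.2684, 0.0942]
tool_rot: [2.22, 2.222, 0.002]
ft_force: [-0.4, 0.5, -1.1]
grip_width: 0.404
grip_force: 25.0
```

Request:
{"api": "apply_moves", "payload": {
  "dp": [
    [0,0,-0.03],
    [0,0,-0.03],
    [0,0,-0.03],
    [0.03,0.0067,0],
    [0.038,0.0067,0],
    [0.038,0.0067,0],
    [0.038,0.0067,0],
    [0.038,0.0067,0],
    [0.038,0.0067,0],
    [0.038,0.0067,0]
  ],
  "twist": [
    [0,0,0],
    [0,0,0],
    [0,0,0],
    [0,0,0],
    [0,0,0],
    [0,0,0],
    [0,0,0],
    [0,0,0],
    [0,0,0],
    [0,0,0]
  ],
  "fingers": [1,1,1,1,1,1,1,1,1,1]
}}

```text
time: 24.55
position: [0.4602, -0.0085, 0.1843]
tool_rot: [2.22, 2.223, 0.002]
ft_force: [0.9, 0.1, -1.7]
grip_width: 0.405
grip_force: 25.0
```

Request:
{"api": "apply_moves", "payload": {
  "dp": [
    [0.038,0.0067,0],
    [0.038,0.0067,0],
    [0.038,0.0067,0],
    [0.038,0.0067,0],
    [0.03,0.0067,0],
    [0.012,0,0],
    [0,0,0],
    [0,0,0],
    [0,0,0]
  ],
  "twist": [
    [0,0,0],
    [0,0,0],
    [0,0,0],
    [0,0,0],
    [0,0,0],
    [0,0,0],
    [0,0,0],
    [0,0,0],
    [0,0,0]
  ],
  "fingers": [1,1,1,1,1,1,1,1,1]
}}

```text
time: 25.45
position: [0.4932, 0.1815, 0.1841]
tool_rot: [2.223, 2.219, -0.0]
ft_force: [-0.5, 0.3, -1.5]
grip_width: 0.413
grip_force: 25.0
```

Request:
{"api": "apply_moves", "payload": {
  "dp": [
    [0.003,0,0],
    [0,0,0],
    [0,0,0.02],
    [0,0,0.02],
    [0,0,0.02],
    [0,0,0.02],
    [0,0,0.009],
    [0,0,0],
    [0,0,0]
  ],
  "twist": [
    [0,0,0],
    [0,0,0],
    [0,0,0],
    [0,0,0],
    [0,0,0],
    [0,0,0],
    [0,0,0],
    [0,0,0],
    [0,0,0]
  ],
  "fingers": [1,1,1,1,1,1,1,1,1]
}}

```text
time: 26.35
position: [0.4936, 0.1866, 0.0958]
tool_rot: [2.22, 2.222, 0.002]
ft_force: [0.9, -0.7, -1.7]
grip_width: 0.409
grip_force: 25.0
```

Request:
{"api": "apply_moves", "payload": {
  "dp": [
    [-0.0005,0.009,0],
    [-0.001,0.009,0],
    [-0.001,0.009,0],
    [-0.0005,0.0095,0],
    [0,0,0],
    [0,0,0]
  ],
  "twist": [
    [0,0,0],
    [0,0,0],
    [0,0,0],
    [0,0,0],
    [0,0,0],
    [0,0,0]
  ],
  "fingers": [1,1,1,1,1,1]
}}

```text
time: 26.95
position: [0.5297, 0.1834, 0.0949]
tool_rot: [-2.221, -2.222, 0.001]
ft_force: [0.5, -0.5, -1.6]
grip_width: 0.407
grip_force: 25.0
```

Request:
{"api": "apply_moves", "payload": {
  "dp": [
    [-0.001,0.001,0],
    [0,0,0.002],
    [0,0,0.002],
    [0,0,0],
    [0,0,0]
  ],
  "twist": [
    [0,0,0],
    [0,0,0],
    [0,0,0],
    [0,0,0],
    [0,0,0]
  ],
  "fingers": [1,1,1,1,1]
}}

```text
time: 27.45
position: [0.5304, 0.1827, 0.091]
tool_rot: [-2.22, -2.223, 0.0]
ft_force: [-0.4, 0.7, -1.7]
grip_width: 0.406
grip_force: 25.0
```

Request:
{"api": "apply_moves", "payload": {
  "dp": [
    [0,0,0.001],
    [0,0,0.001],
    [0,0,0],
    [0,0,0]
  ],
  "twist": [
    [0,0,0],
    [0,0,0],
    [0,0,0],
    [0,0,0]
  ],
  "fingers": [1,1,1,1]
}}

```text
time: 27.85
position: [0.5306, 0.1826, 0.0891]
tool_rot: [2.22, 2.223, 0.0]
ft_force: [0.2, -0.3, -0.7]
grip_width: 0.407
grip_force: 25.0
```

Request:
{"api": "apply_moves", "payload": {
  "dp": [
    [0,0,0.001],
    [0,0,0],
    [0,0,0],
    [0,0,0],
    [0,0,0],
    [0,0,0],
    [0,0,-0.03],
    [0,0,-0.03],
    [-0.02,0,-0.03],
    [-0.03,0,0]
  ],
  "twist": [
    [0,0,0],
    [0,0,0],
    [0,0,0],
    [0,0,0],
    [0,0,0],
    [0,0,0],
    [0,0,0],
    [0,0,0],
    [0,0,0],
    [0,0,0]
  ],
  "fingers": [1,1,0.5,0.4,0.3,0.3,0.3,0.2,0,0]
}}

```text
time: 28.85
position: [0.5332, 0.1349, 0.1826]
tool_rot: [2.214, 2.225, 0.013]
ft_force: [0.5, 0.2, -0.2]
grip_width: 0.885
grip_force: 0.0
```

Request:
{"api": "apply_moves", "payload": {
  "dp": [
    [-0.03,0,0],
    [0,0,0],
    [0,0,0],
    [0,0,0]
  ],
  "twist": [
    [0,0,0],
    [0,0,0],
    [0,0,0],
    [0,0,0]
  ],
  "fingers": [0,0,0,0]
}}

```text
time: 29.25
position: [0.5305, 0.1039, 0.178]
tool_rot: [-2.218, -2.224, -0.001]
ft_force: [-0.5, 0.5, -0.1]
grip_width: 0.998
grip_force: 0.0
```

```bash
python3 snap.py w7; python3 chk.py w7 .5112 .1836 -.0828
```

```text
29.25 [0.5305 0.1039 0.178 ] [-0.75  0.12  0.55  1.8  -0.07  1.24 -0.18]
hanger [ 0.5113  0.1838 -0.0879] 0.87
(np.int32(193), array([259.3, 103. ]), array([0.5294, 0.183 ])) local 0.0181 0.0008
```

Request:
{"api": "apply_moves", "payload": {
  "dp": [
    [0.025,0,0],
    [0.025,0,0],
    [0.0287,0,0],
    [0,0,0.03],
    [0,0,0.03],
    [0,0,0.03],
    [0,0,0],
    [0,0,0],
    [0,0,0]
  ],
  "twist": [
    [0,0,0],
    [0,0,0],
    [0,0,0],
    [0,0,0],
    [0,0,0],
    [0,0,0],
    [0,0,0],
    [0,0,0],
    [0,0,0]
  ],
  "fingers": [0,0,0,0,0.2,0.3,0.3,0.4,0.5]
}}

```text
time: 30.2
position: [0.5318, 0.1822, 0.0898]
tool_rot: [2.219, 2.223, 0.004]
ft_force: [-0.4, 0.5, -0.0]
grip_width: 0.63
grip_force: 0.0
```

Request:
{"api": "apply_moves", "payload": {
  "dp": [
    [0,0,0],
    [0,0,0],
    [0,0,0],
    [0,0,0],
    [0,0,0],
    [0,0,0],
    [0,0,-0.002],
    [0,0.001,0],
    [0,0.001,0],
    [0,0,0]
  ],
  "twist": [
    [0,0,0],
    [0,0,0],
    [0,0,0],
    [0,0,0],
    [0,0,0],
    [0,0,0],
    [0,0,0],
    [0,0,0],
    [0,0,0],
    [0,0,0]
  ],
  "fingers": [0.6,0.7,0.8,0.9,1,1,1,1,1,1],
  "newtons": 20
}}

```text
time: 31.2
position: [0.5324, 0.1811, 0.0896]
tool_rot: [-2.22, -2.222, 0.001]
ft_force: [0.1, 0.4, -1.9]
grip_width: 0.412
grip_force: 20.0
```

Request:
{"api": "apply_moves", "payload": {
  "dp": [
    [0,0,0.0015],
    [0,0,0.0005],
    [0,0,0],
    [0,0,0],
    [0,0,0],
    [0,0,0],
    [0,0,0],
    [0,0,-0.03],
    [0,0,-0.03],
    [-0.03,0,-0.03]
  ],
  "twist": [
    [0,0,0],
    [0,0,0],
    [0,0,0],
    [0,0,0],
    [0,0,0],
    [0,0,0],
    [0,0,0],
    [0,0,0],
    [0,0,0],
    [0,0,0]
  ],
  "fingers": [1,1,1,0.5,0.4,0.3,0.3,0.3,0.2,0]
}}

```text
time: 32.2
position: [0.5318, 0.1558, 0.1787]
tool_rot: [-2.211, -2.23, -0.001]
ft_force: [-0.1, 0.2, 0.2]
grip_width: 0.803
grip_force: 0.0
```

Request:
{"api": "apply_moves", "payload": {
  "dp": [
    [-0.03,0,0],
    [-0.02,0,0],
    [0,0,0],
    [0,0,0],
    [0,0,0]
  ],
  "twist": [
    [0,0,0],
    [0,0,0],
    [0,0,0],
    [0,0,0],
    [0,0,0]
  ],
  "fingers": [0,0,0,0,0]
}}

```text
time: 32.7
position: [0.5324, 0.103, 0.1777]
tool_rot: [-2.218, -2.224, -0.0]
ft_force: [0.9, -0.9, -0.3]
grip_width: 0.994
grip_force: 0.0
```

```bash
python3 snap.py w8; python3 chk.py w8 .5112 .1836 -.0828
```

```text
32.7 [0.5324 0.103  0.1777] [-0.75  0.12  0.55  1.8  -0.07  1.24 -0.17]
hanger [ 0.5116  0.1837 -0.0819] 0.95
(np.int32(200), array([259.6, 102.4]), array([0.5315, 0.1826])) local 0.0199 0.0006
```

Request:
{"api": "apply_moves", "payload": {
  "dp": [
    [-0.02,0.03,0],
    [-0.02,0.03,0],
    [-0.01,0.0235,0],
    [0,0,0],
    [0,0,0.03],
    [0,0,0.03],
    [0,0,0.03],
    [0,0,0],
    [0,0,0]
  ],
  "twist": [
    [0,0,0],
    [0,0,0],
    [0,0,0],
    [0,0,0],
    [0,0,0],
    [0,0,0],
    [0,0,0],
    [0,0,0],
    [0,0,0]
  ],
  "fingers": [0,0,0,0,0,0.2,0.3,0.3,0.3]
}}

```text
time: 33.65
position: [0.6157, 0.0526, 0.0881]
tool_rot: [-2.218, -2.224, 0.001]
ft_force: [0.7, -0.2, 0.8]
grip_width: 0.741
grip_force: 0.0
```

Grip, lift, slide out along grey yaw −0.037.

Request:
{"api": "apply_moves", "payload": {
  "dp": [
    [0,0,0.001],
    [0,0,0],
    [0,0,0],
    [0,0,0],
    [0,0,0],
    [0,0,0],
    [0,0,0],
    [0,0,0],
    [0,0,0],
    [0,0,0]
  ],
  "twist": [
    [0,0,0],
    [0,0,0],
    [0,0,0],
    [0,0,0],
    [0,0,0],
    [0,0,0],
    [0,0,0],
    [0,0,0],
    [0,0,0],
    [0,0,0]
  ],
  "fingers": [0.4,0.5,0.6,0.7,0.8,0.9,1,1,1,1],
  "newtons": 25
}}

```text
time: 34.65
position: [0.6167, 0.0514, 0.0878]
tool_rot: [2.22, 2.222, 0.002]
ft_force: [-1.1, -0.2, 6.0]
grip_width: 0.41
grip_force: 25.0
```

Request:
{"api": "apply_moves", "payload": {
  "dp": [
    [0,0,-0.004],
    [0,0,-0.004],
    [0,0,0],
    [0.0003,-0.009,0],
    [0.0003,-0.009,0],
    [0.0004,-0.009,0],
    [0.0003,-0.0095,0],
    [0,0,0],
    [0,0,0]
  ],
  "twist": [
    [0,0,0],
    [0,0,0],
    [0,0,0],
    [0,0,0],
    [0,0,0],
    [0,0,0],
    [0,0,0],
    [0,0,0],
    [0,0,0]
  ],
  "fingers": [1,1,1,1,1,1,1,1,1]
}}

```text
time: 35.55
position: [0.5796, 0.0529, 0.0953]
tool_rot: [2.22, 2.223, 0.001]
ft_force: [0.3, 0.0, -1.6]
grip_width: 0.405
grip_force: 25.0
```

Request:
{"api": "apply_moves", "payload": {
  "dp": [
    [0,0,-0.03],
    [0,0,-0.03],
    [0,0,-0.04],
    [-0.03,-0.0185,0],
    [-0.036,-0.0185,0],
    [-0.036,-0.0185,0],
    [-0.036,-0.0185,0],
    [-0.036,-0.0185,0],
    [-0.036,-0.0185,0],
    [-0.036,-0.0185,0]
  ],
  "twist": [
    [0,0,0],
    [0,0,0],
    [0,0,0],
    [0,0,0],
    [0,0,0],
    [0,0,0],
    [0,0,0],
    [0,0,0],
    [0,0,0],
    [0,0,0]
  ],
  "fingers": [1,1,1,1,1,1,1,1,1,1]
}}

```text
time: 36.55
position: [0.4499, -0.1952, 0.1954]
tool_rot: [2.22, 2.221, 0.002]
ft_force: [1.3, 0.1, -1.5]
grip_width: 0.411
grip_force: 25.0
```

Request:
{"api": "apply_moves", "payload": {
  "dp": [
    [-0.036,-0.0185,0],
    [-0.03,-0.0184,0],
    [-0.008,0,0],
    [0,0,0],
    [0,0,0],
    [0,0,0]
  ],
  "twist": [
    [0,0,0],
    [0,0,0],
    [0,0,0],
    [0,0,0],
    [0,0,0],
    [0,0,0]
  ],
  "fingers": [1,1,1,1,1,1]
}}

```text
time: 37.15
position: [0.4145, -0.266, 0.1949]
tool_rot: [-2.217, -2.225, -0.0]
ft_force: [0.2, -0.2, -2.2]
grip_width: 0.411
grip_force: 25.0
```

Request:
{"api": "apply_moves", "payload": {
  "dp": [
    [-0.0018,-0.001,0],
    [0,0,0],
    [0,0,0.02],
    [0,0,0.02],
    [0,0,0.02],
    [0,0,0.02],
    [0,0,0.02],
    [0,0,0],
    [0,0,0]
  ],
  "twist": [
    [0,0,0],
    [0,0,0],
    [0,0,0],
    [0,0,0],
    [0,0,0],
    [0,0,0],
    [0,0,0],
    [0,0,0],
    [0,0,0]
  ],
  "fingers": [1,1,1,1,1,1,1,1,1]
}}

```text
time: 38.05
position: [0.4127, -0.2693, 0.0953]
tool_rot: [-2.22, -2.223, 0.001]
ft_force: [1.3, -0.2, -1.5]
grip_width: 0.411
grip_force: 25.0
```

Request:
{"api": "apply_moves", "payload": {
  "dp": [
    [0.0016,0.009,0],
    [0.0016,0.009,0],
    [0.0017,0.009,0],
    [0.0018,0.0098,0],
    [0,0,0],
    [0,0,0]
  ],
  "twist": [
    [0,0,0],
    [0,0,0],
    [0,0,0],
    [0,0,0],
    [0,0,0],
    [0,0,0]
  ],
  "fingers": [1,1,1,1,1,1]
}}

```text
time: 38.65
position: [0.4496, -0.2626, 0.0949]
tool_rot: [2.22, 2.223, -0.001]
ft_force: [-0.4, -0.3, -1.6]
grip_width: 0.405
grip_force: 25.0
```

Request:
{"api": "apply_moves", "payload": {
  "dp": [
    [0.0005,0.001,0],
    [0,0,0.002],
    [0,0,0.002],
    [0,0,0.001],
    [0,0,0],
    [0,0,0]
  ],
  "twist": [
    [0,0,0],
    [0,0,0],
    [0,0,0],
    [0,0,0],
    [0,0,0],
    [0,0,0]
  ],
  "fingers": [1,1,1,1,1,1]
}}

```text
time: 39.25
position: [0.4503, -0.2621, 0.09]
tool_rot: [-2.22, -2.222, -0.0]
ft_force: [0.0, 0.2, -1.9]
grip_width: 0.407
grip_force: 25.0
```

Request:
{"api": "apply_moves", "payload": {
  "dp": [
    [0,0,0.001],
    [0,0,0.001],
    [0,0,0],
    [0,0,0],
    [0,0,0],
    [0,0,0],
    [0,0,0],
    [0,0,-0.03],
    [0,0,-0.03],
    [-0.02,0,-0.03]
  ],
  "twist": [
    [0,0,0],
    [0,0,0],
    [0,0,0],
    [0,0,0],
    [0,0,0],
    [0,0,0],
    [0,0,0],
    [0,0,0],
    [0,0,0],
    [0,0,0]
  ],
  "fingers": [1,1,1,0.5,0.4,0.3,0.3,0.3,0.2,0]
}}

```text
time: 40.25
position: [0.4509, -0.2796, 0.1788]
tool_rot: [-2.215, -2.226, -0.003]
ft_force: [0.6, -1.6, 0.9]
grip_width: 0.801
grip_force: 0.0
```

Request:
{"api": "apply_moves", "payload": {
  "dp": [
    [-0.03,0,0],
    [-0.03,0,0],
    [0,0,0],
    [0,0,0],
    [0,0,0]
  ],
  "twist": [
    [0,0,0],
    [0,0,0],
    [0,0,0],
    [0,0,0],
    [0,0,0]
  ],
  "fingers": [0,0,0,0,0]
}}

```text
time: 40.75
position: [0.4507, -0.3409, 0.1777]
tool_rot: [-2.218, -2.223, -0.001]
ft_force: [0.3, -0.3, -0.7]
grip_width: 0.997
grip_force: 0.0
```

```bash
python3 snap.py w9; python3 chk.py w9 .4309 -.2634 .181; python3 - <<'E'
from h import *
im=get_image("top")[110:320,130:420,::-1]; s=get_image("side")[110:270,180:360,::-1]
cv2.imwrite("pics/end.png",np.hstack([cv2.resize(im,(400,290)),cv2.resize(s,(326,290),interpolation=cv2.INTER_CUBIC)]))
E
```

```text
40.75 [ 0.4507 -0.3409  0.1777] [-0.23  0.24  0.96  1.75 -0.21  1.26  0.78]
hanger [ 0.4306 -0.2642  0.1829] 0.9
(np.int32(192), array([259.1, 101.1]), array([ 0.4495, -0.2604])) local 0.0193 0.0003
```

View pics/end.png

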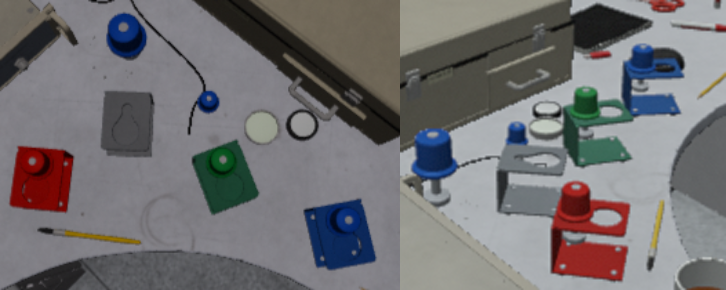

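```bash
python3 -c "
from bench import ctrl
print(ctrl.close_job())"
```

```text
the job is handed in; nothing more can be done
None
```

The red, green and blue presses each hang fully home and straight on their own-colour hangers, the grey hanger is empty, the dish and tile were left alone, and the job was handed in at about 41 s.

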